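# Pack up the counter-fitting leftovers

### The arm

A 6-joint arm with a two-finger parallel gripper is mounted at the origin on the work surface. World frame = base frame: x ahead of the robot, y to its left, z up, the work surface at z = 0. Lengths are in m, angles in rad, forces in N, time in s.
With the tool pointing down it reaches from about 0.35 to 0.875 m from the base axis. Payload 4.2 kg.
Tool frame: the origin (TCP) lies midway between the tips of the shut fingers; the grasp point (between the pads) lies 19 mm behind it; z points along the fingers, y is the line along which they close (so a half turn about z gives the same grasp; the last joint's range is limited). The gripper opens to 85 mm and grips with 20 to 120 N. Pads are 22 mm wide; open, the fingers measure 114 mm over their backs; the gripper's body (76 mm by 85 mm) begins 54 mm behind the grasp point. The pads swing forward as they close: fully open they stand 13 mm farther back than shut.
Start: joints at [1.428, 0.385, 0.008, 0, -1.194, -0.259], TCP at [0.244, 0.575, 0.231] pointing down, gripper open.
Joint ranges: [-3.14, 3.14], [-1.21, 2.06], [-1.07, 1.41], [-3.16, 2.05], [-2.99, -0.16], [-3.1, 3.1]. Speed limits (rad/s): [2.79, 2.79, 3.14, 3.14, 3.14, 3.14].

### API

Orientations are given as [roll, pitch, yaw] about the fixed x, y, z axes, in that order (R = Rz(yaw) Ry(pitch) Rx(roll)).
In Python, from workcell import observe, get_image, camera_model, hand_in gives the robot as it stands.
- The arm moves only by the tool servo_tool, never from a script. Its argument "commands" is a list of rows, each a list of 7 numbers: the turn, a rotation vector about the tool's x, y, z in rad, then the shift along the tool's x, y, z in cm, then the finger opening in cm, from 0 to 8.54. A call has 1 to 10 rows; each row shifts and turns the commanded pose from where the row before left it, along the tool's axes as they then stand; what a row does not reach is not made up. A row lasts 1/8 s, in which the tool goes at most 62.5 mm and 10.7 degrees, less where a joint would pass 70% of its speed; a pose out of reach is approached as far as the arm can. A call with a gripper value outside its range is refused whole. The fingers move at their own pace and stop on an object; "squeeze" is the grip in N (left out, the last holds). Time passes only in rows, so rows that do not move let the fingers close. It gives the time, the measured TCP pose, the force, the opening and the grip force at its end, in the units of the state.
- observe(): the state, without advancing time (a new reading comes with each control period).
- get_image(name): name is "scene" or "top" or "wrist"; returns (picture, depth): 480x640x3 uint8, blue, green, red; 480x640 float32, m along the optical axis (not along the pixel's ray), 0 where there is no reading.
- camera_model(name): a dict with "vertical_fov" (degrees; the focal length in pixels is half the picture's height over the tangent of half this angle, whatever the lens; pixels are square), "cx", "cy" (the principal point, pixels), "k1" (the pictures are not rectified: a ray, as slopes to the right and down, at radius r is drawn at 1 + k1 r^2 times it, then the intrinsics apply), "R" (3x3) and "t" (3): a world point X has camera coordinates R X + t; the wrist camera has in their place "hand_eye" (4x4, takes a point from camera to tool coordinates, whose origin is the TCP and whose axes are the flange's). Camera axes: x right, y down, z forward; pixel columns grow to the right and rows downward; lengths in m; the calibration is good to about 2 mm. A picture is of the moment at which its call begins: read the wrist's pose just before it. camera_model takes no time and is no camera call.
- hand_in(): hands the job in; it is judged then, once.
The state is a dict: "t": time; "joints": joint angles; "qd": joint speeds; "joint_efforts": joint torques, N m; "ee_pos": TCP position; "tool_rot": TCP orientation; "ft_force": force on the tool from outside, world axes, zero at the start; "ft_torque": the same for the moment, N m; "finger_gap": opening from 0.0 (shut) to 1.0 (fully open); "gripper_force": force on a finger pad.
Only numpy, scipy, OpenCV 4.12 (cv2) and the standard library are available. Lean on these libraries where they do the work, as an engineer would, in place of code of your own. Each camera call takes 0.05 s, during which the arm holds its last target. There are 200 camera calls.

### The job

The chilled counter is up, so clear its leftovers for return: tip all the black tube plugs out of the beaker into the grey storage bin, then pack the empty beaker and every levelling foot and counter leg on the worktop into the open cardboard carton, each standing upright on the carton's floor. Any plug that misses belongs in the bin too, and the other tools and packets on the worktop are to be left where they are.

Things in the scene. Friction and masses are not known exactly. Their poses are not given: they have to be found in the camera images.
- carton: open cardboard carton, fixed; inside 142 mm (its x) by 212 mm (its y), floor 4 mm thick, walls 4 mm thick and 70 mm high over all, flaps folded down flat outside (3 mm more). Room for two rows of three things standing upright. Origin: centre of the underside.
- bin: open-topped grey plastic storage bin, fixed; outside 150 mm (its x) by 166 mm (its y), floor and walls 4 mm thick. Back and rear sides 80 mm high; the front wall (its -x side) and the front 60 mm of the sides only 46 mm high. Origin: centre of the underside.
- beaker: straight round white plastic beaker, open at the top, 68 mm outside diameter, 110 mm high, wall 3 mm, floor 4 mm, 0.1 kg empty, loose, upright, with the plugs in it. Origin: centre of the underside, z towards its mouth.
- plug1: black plastic domed end plug for steel tube, 26 mm in diameter and 24 mm high, 14 g. Starts in the beaker. Origin: centre of its flat end. Six to eight are present; an absent one reads None.
- plug2: black plastic domed end plug for steel tube, 26 mm in diameter and 24 mm high, 14 g. Starts in the beaker. Origin: centre of its flat end. Six to eight are present; an absent one reads None.
- plug3: black plastic domed end plug for steel tube, 26 mm in diameter and 24 mm high, 14 g. Starts in the beaker. Origin: centre of its flat end. Six to eight are present; an absent one reads None.
- plug4: black plastic domed end plug for steel tube, 26 mm in diameter and 24 mm high, 14 g. Starts in the beaker. Origin: centre of its flat end. Six to eight are present; an absent one reads None.
- plug5: black plastic domed end plug for steel tube, 26 mm in diameter and 24 mm high, 14 g. Starts in the beaker. Origin: centre of its flat end. Six to eight are present; an absent one reads None.
- plug6: black plastic domed end plug for steel tube, 26 mm in diameter and 24 mm high, 14 g. Starts in the beaker. Origin: centre of its flat end. Six to eight are present; an absent one reads None.
- plug7: black plastic domed end plug for steel tube, 26 mm in diameter and 24 mm high, 14 g. Starts in the beaker. Origin: centre of its flat end. Six to eight are present; an absent one reads None.
- plug8: black plastic domed end plug for steel tube, 26 mm in diameter and 24 mm high, 14 g. Starts in the beaker. Origin: centre of its flat end. Six to eight are present; an absent one reads None.
- foot1: levelling foot of a counter: black plastic base 60 mm in diameter (10 mm thick at its edge, then a cone up to 24 mm), an upright threaded steel spindle 16 mm in diameter above it (a 27 mm nut at 28 to 40 mm), 115 mm high in all, 0.2 kg. Stands upright on its base, loose. Origin: centre of the underside, z up the spindle. There are one to three; an absent one reads None.
- foot2: levelling foot of a counter: black plastic base 60 mm in diameter (10 mm thick at its edge, then a cone up to 24 mm), an upright threaded steel spindle 16 mm in diameter above it (a 27 mm nut at 28 to 40 mm), 115 mm high in all, 0.2 kg. Stands upright on its base, loose. Origin: centre of the underside, z up the spindle. There are one to three; an absent one reads None.
- foot3: levelling foot of a counter: black plastic base 60 mm in diameter (10 mm thick at its edge, then a cone up to 24 mm), an upright threaded steel spindle 16 mm in diameter above it (a 27 mm nut at 28 to 40 mm), 115 mm high in all, 0.2 kg. Stands upright on its base, loose. Origin: centre of the underside, z up the spindle. There are one to three; an absent one reads None.
- leg1: counter leg: stainless tube 38 mm in diameter standing upright on a 60 x 60 mm square mounting plate 6 mm thick, 150 mm high in all, 0.32 kg, loose. Origin: centre of the underside, x and y square to the plate's sides, z up the tube. There are none to two; an absent one reads None.
- leg2: counter leg: stainless tube 38 mm in diameter standing upright on a 60 x 60 mm square mounting plate 6 mm thick, 150 mm high in all, 0.32 kg, loose. Origin: centre of the underside, x and y square to the plate's sides, z up the tube. There are none to two; an absent one reads None.
- tape_measure: tape measure 52 x 60 x 32 mm, bystander; loose. Origin: on its underside.
- tape_roll: roll of packing tape lying flat, 100 mm in diameter, 48 mm high, bystander; loose. Origin: on its underside.
- screw_packet: cardboard packet 70 x 100 x 50 mm, bystander; loose. Origin: on its underside.
- spanner: steel spanner 200 mm long lying flat, bystander; loose. Origin: on its underside.

How it is judged:
On the way:
1. the beaker is tipped, mouth downwards of level, over the bin (angle between beaker's own z axis and vertical above 1.6 rad and horizontal distance between beaker and bin below 0.19 m and height (world z) of beaker above 0.08 m), for 0.2 s.
At the end, for the whole second after the job is handed in: every plug present lies at rest inside the bin (below its rim); the beaker and every foot and leg present stand at rest in the carton, within 7 degrees of upright, their undersides within 8 mm of the carton's floor (x of plug1 in the frame of bin between -0.073 and 0.073 m and y of plug1 in the frame of bin between -0.081 and 0.081 m and z of plug1 in the frame of bin between -0.005 and 0.075 m and linear speed of each of plug1, plug2, plug3, plug4, plug5, plug6, plug7, plug8, foot1, foot2, foot3, leg1, leg2, beaker below 0.05 m/s and x of plug2 in the frame of bin between -0.073 and 0.073 m and y of plug2 in the frame of bin between -0.081 and 0.081 m and z of plug2 in the frame of bin between -0.005 and 0.075 m and x of plug3 in the frame of bin between -0.073 and 0.073 m and y of plug3 in the frame of bin between -0.081 and 0.081 m and z of plug3 in the frame of bin between -0.005 and 0.075 m and x of plug4 in the frame of bin between -0.073 and 0.073 m and y of plug4 in the frame of bin between -0.081 and 0.081 m and z of plug4 in the frame of bin between -0.005 and 0.075 m and x of plug5 in the frame of bin between -0.073 and 0.073 m and y of plug5 in the frame of bin between -0.081 and 0.081 m and z of plug5 in the frame of bin between -0.005 and 0.075 m and x of plug6 in the frame of bin between -0.073 and 0.073 m and y of plug6 in the frame of bin between -0.081 and 0.081 m and z of plug6 in the frame of bin between -0.005 and 0.075 m and x of plug7 in the frame of bin between -0.073 and 0.073 m and y of plug7 in the frame of bin between -0.081 and 0.081 m and z of plug7 in the frame of bin between -0.005 and 0.075 m and x of plug8 in the frame of bin between -0.073 and 0.073 m and y of plug8 in the frame of bin between -0.081 and 0.081 m and z of plug8 in the frame of bin between -0.005 and 0.075 m and x of foot1 in the frame of carton between -0.05 and 0.05 m and y of foot1 in the frame of carton between -0.085 and 0.085 m and z of foot1 in the frame of carton between -0.005 and 0.012 m and angle between each of foot1, foot2, foot3, leg1, leg2, beaker's own z axis and vertical below 0.12 rad and x of foot2 in the frame of carton between -0.05 and 0.05 m and y of foot2 in the frame of carton between -0.085 and 0.085 m and z of foot2 in the frame of carton between -0.005 and 0.012 m and x of foot3 in the frame of carton between -0.05 and 0.05 m and y of foot3 in the frame of carton between -0.085 and 0.085 m and z of foot3 in the frame of carton between -0.005 and 0.012 m and x of leg1 in the frame of carton between -0.05 and 0.05 m and y of leg1 in the frame of carton between -0.085 and 0.085 m and z of leg1 in the frame of carton between -0.005 and 0.012 m and x of leg2 in the frame of carton between -0.05 and 0.05 m and y of leg2 in the frame of carton between -0.085 and 0.085 m and z of leg2 in the frame of carton between -0.005 and 0.012 m and x of beaker in the frame of carton between -0.05 and 0.05 m and y of beaker in the frame of carton between -0.085 and 0.085 m and z of beaker in the frame of carton between -0.005 and 0.012 m); the robot touches nothing.
It fails at once if a bystander (tape measure, tape roll, packet or spanner) is shifted by more than 50 mm (distance of any of tape_measure, tape_roll, screw_packet, spanner from where it was at the start of the episode above 0.05 m).
Of foot1, foot2, foot3, leg1, leg2 only 3 to 5 are there at a start; the rules pass over those that are not, and their reading is None.
Of plug6, plug7, plug8 only 1 to 3 are there at a start; the rules pass over those that are not, and their reading is None.
At some moment in a run one of foot1, foot2, foot3 may be knocked a few centimetres aside while the robot is not near it.
It also fails if it takes over 210 s, if anything falls off the work surface, if the arm or the gripper's body presses on something with over 40 N, if the wrist force passes 120 N, or if a joint passes its speed limit or range.

## Working session

There is one attempt and no reset: what is moved stays moved. The work goes in short steps, Python scripts to look and compute and a tool call to move; the robot and the scene stay as the last step left them, time stands still between calls to the robot, and variables do not carry over. Pictures are saved under pics/ and viewed, at most 14 in all, crops included, and the job is handed in when it is done.

Besides the shell and the picture viewer there is one more tool, called after ">>>" by a JSON object that holds its "method" and its "body", one argument or row to a line. servo_tool: Moves the arm, as the interface text tells. Its arguments: {"type":"object","properties":{"commands":{"type":"array","items":{"type":"array","items":{"type":"number"}}},"squeeze":{"type":"number"}},"required":["commands"]}

```bash
mkdir -p pics; ls
cat > h.py <<'E'
import numpy as np,cv2
from workcell import observe,get_image,camera_model,hand_in
from scipy.spatial.transform import Rotation as Ro
def TW():
    s=observe(); T=np.eye(4)
    r=np.array(s['tool_rot']); T[:3,:3]=r if r.shape==(3,3) else Ro.from_euler('xyz',r).as_matrix(); T[:3,3]=s['ee_pos']; return T
def shot(name,fn=None):
    T=TW(); im,d=get_image(name); m=camera_model(name)
    if fn: cv2.imwrite('pics/'+fn+'.png',im); np.save('pics/'+fn+'.npy',d)
    return im,d,m,T
def cloud(d,m,T=None):
    f=240/np.tan(np.radians(m['vertical_fov'])/2)
    v,u=np.mgrid[:480,:640]; K=np.array([[f,0,m['cx']],[0,f,m['cy']],[0,0,1.]])
    x=(u-m['cx'])/f; y=(v-m['cy'])/f; a,b=x.copy(),y.copy()
    for _ in range(10):
        k=1+m['k1']*(a*a+b*b); a,b=x/k,y/k
    P=np.stack([a*d,b*d,d],-1)
    if 'R' in m: P=(P-np.array(m['t']))@np.array(m['R'])
    else:
        M=T@np.array(m['hand_eye']); P=P@M[:3,:3].T+M[:3,3]
    P[d<=0]=np.nan
    return P
E
python3 - <<'E'
from h import *
print(observe())
for n in ('top','scene'):
    im,d,m,T=shot(n,n+'0'); P=cloud(d,m,T); np.save('pics/P'+n+'0.npy',P); print(n,m)
E
```

```text
pics
{'t': 0.0, 'joints': array([ 1.42761282e+00,  3.85554458e-01,  6.60328317e-03, -4.93475035e-04,
       -1.19398350e+00, -2.58626855e-01]), 'qd': array([-0.00048044, -0.00073797, -0.00010769,  0.00020389, -0.00082127,
       -0.00010398]), 'joint_efforts': array([ 3.42716123e-05, -3.92289233e+01,  1.88409340e+01,  4.18656081e+00,
       -4.58882569e-03,  6.72280663e-06]), 'ee_pos': array([0.24416755, 0.57469203, 0.23021484]), 'tool_rot': array([ 3.13940813e+00, -1.03681788e-04, -4.01992316e-01]), 'ft_force': array([-0.00784109,  0.4986609 ,  0.05110048]), 'ft_torque': array([-0.02439448, -0.01604558,  0.05042156]), 'gripper_force': 0.0, 'finger_gap': 0.9950262344083853}
top {'vertical_fov': 51.88148429955315, 'cx': 323.36055314696796, 'cy': 239.10125909889462, 'k1': -0.05353709080212542, 'R': array([[-0.0454899 , -0.99896112, -0.00271046],
       [-0.96773022,  0.04474058, -0.24798489],
       [ 0.24784853, -0.00865782, -0.96876011]]), 't': array([0.0222494 , 0.62982304, 0.9708694 ])}
scene {'vertical_fov': 47.44250957835152, 'cx': 328.5731427913365, 'cy': 232.37902465587936, 'k1': -0.1704151822706305, 'R': array([[-0.82478623,  0.56536796,  0.00931401],
       [ 0.44091169,  0.65336161, -0.61539864],
       [-0.35401209, -0.50346566, -0.788161  ]]), 't': array([ 0.51746728, -0.24214313,  1.71525532])}
```

View pics/top0.png

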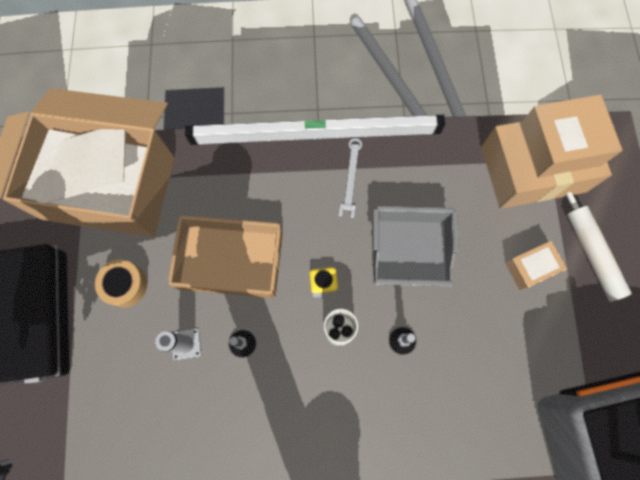

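View pics/scene0.png

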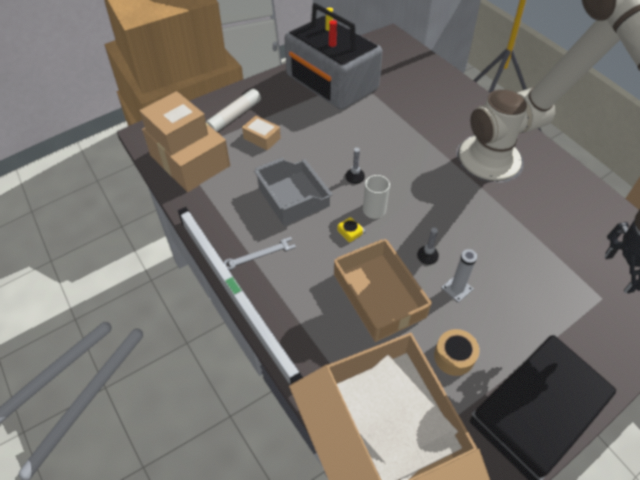

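The top view shows the carton around (226,257), the bin (414,246), the beaker (341,327), feet (242,342) and (403,340), and the leg (180,344). The tape measure sits at (324,281), the spanner at (350,180), the tape roll at (120,283) and the packet at (538,263). The scene view agrees, so there are two feet and one leg.

Run:
```python
import numpy as np,cv2
for n in('top','scene'):
    P=np.load(f'pics/P{n}0.npy'); z=P[...,2]
    if n=='top':
        for nm,(u0,v0,u1,v1) in dict(carton=(162,208,288,305),bin=(365,198,465,295),beaker=(318,300,365,352),footL=(222,322,262,362),footR=(384,320,422,360),leg=(150,322,208,366),tm=(305,260,342,300),roll=(90,255,152,310),pk=(500,235,570,290),span=(335,135,365,220)).items():
            Q=P[v0:v1,u0:u1].reshape(-1,3); Q=Q[np.isfinite(Q[:,0])]
            h=np.nanpercentile(Q[:,2],99.5); print(nm,'hi %.3f'%h,end=' ')
            for lo,hi in ((.012,.3),(h-.012,h+.01)):
                S=Q[(Q[:,2]>lo)&(Q[:,2]<hi)]
                if len(S)>4:
                    c,s,a=cv2.minAreaRect((S[:,:2]*1000).astype(np.float32)); print(lo.__round__(3),np.round(c),np.round(s),round(a,1),len(S),end=' | ')
            print()
    L=[(n,k) for k in [0]]
P=np.load('pics/Ptop0.npy')
Q=P[322:366,150:208].reshape(-1,3);S=Q[(Q[:,2]>.003)&(Q[:,2]<.012)];print('plate',cv2.minAreaRect((S[:,:2]*1000).astype(np.float32)))
for nm,(u0,v0,u1,v1) in dict(footL=(222,322,262,362),footR=(384,320,422,360)).items():
    Q=P[v0:v1,u0:u1].reshape(-1,3);S=Q[(Q[:,2]>.006)&(Q[:,2]<.026)];print(nm,'base',cv2.minEnclosingCircle((S[:,:2]*1000).astype(np.float32)),np.median(P[v0-10:v1+10,u0-5:u1+5,2]))
P=np.load('pics/Pscene0.npy')
z=P[...,2]; lab,n_=cv2.connectedComponents(((z>.05)&(z<.2)).astype(np.uint8))[::-1] if 0 else (None,None)
N,L,st,_=cv2.connectedComponentsWithStats(((z>.06)&(z<.2)).astype(np.uint8))
for i in range(1,N):
    if 15<st[i,4]<8000:
        Q=P[L==i]; c,s,a=cv2.minAreaRect((Q[:,:2]*1000).astype(np.float32)); print('sc',st[i],np.round(c),np.round(s),round(a,1),'z %.3f'%Q[:,2].max())
```

```text
carton hi 0.072 0.012 [609. 206.] [228. 157.] 82.4 2565 | 0.06 [609. 206.] [228. 156.] 82.4 1275 | 
bin hi 0.083 0.012 [ 610. -203.] [180. 167.] 86.6 2413 | 0.071 [ 641. -205.] [181. 105.] 85.5 909 | 
beaker hi 0.111 0.012 [443. -32.] [66. 65.] 87.0 738 | 0.099 [444. -32.] [66. 63.] 87.3 178 | 
footL hi 0.116 0.012 [426. 180.] [53. 56.] 84.2 496 | 0.104 [424. 180.] [16. 15.] 89.7 64 | 
footR hi 0.115 0.012 [ 413. -168.] [53. 54.] 52.1 462 | 0.103 [ 414. -168.] [14. 14.] 85.4 58 | 
leg hi 0.152 0.012 [427. 304.] [38. 39.] 53.7 680 | 0.14 [428. 304.] [38. 38.] 30.9 356 | 
tm hi 0.036 0.012 [548.  -3.] [60. 60.] 4.4 659 | 0.024 [552.  -3.] [52. 60.] 2.3 599 | 
roll hi 0.052 0.012 [564. 444.] [100.  99.] 26.2 1864 | 0.04 [564. 445.] [100.  98.] 26.2 1642 | 
pk hi 0.054 0.012 [ 562. -476.] [ 71. 104.] 21.4 1630 | 0.042 [ 562. -476.] [ 71. 103.] 21.5 1441 | 
span hi 0.011 0.012 [893. -71.] [50. 21.] 84.3 12 | -0.001 [800. -77.] [ 71. 212.] 87.1 1696 | 
plate ((429.4027099609375, 321.46575927734375), (129.5912628173828, 92.74806213378906), 87.86128997802734)
footL base ((432.1202392578125, 
[... 195 characters left out ...]
4    0  118   50 3932] [  554. -1337.] [458. 380.] 85.3 z 0.160
sc [518   0   8   9  55] [-738. -543.] [38. 28.] 35.6 z 0.102
sc [ 284   16   99   82 5114] [ 210. -595.] [218. 311.] 8.2 z 0.200
sc [ 140   91   88   87 4426] [ 803. -519.] [168. 231.] 8.6 z 0.198
sc [ 470  105   85   53 2130] [-11.  46.] [103. 265.] 58.5 z 0.200
sc [353 147   7  18 101] [ 418. -167.] [18. 19.] 19.6 z 0.118
sc [254 157  63  56 587] [ 641. -202.] [192. 114.] 86.5 z 0.091
sc [364 175  26  31 590] [446. -31.] [74. 67.] 33.9 z 0.117
sc [428 228   9  18 111] [428. 181.] [16. 18.] 75.4 z 0.118
sc [ 334  239   97   91 1049] [612. 205.] [230. 159.] 82.2 z 0.077
sc [455 250  22  32 454] [430. 305.] [40. 36.] 2.4 z 0.154
```

```bash
cat >> h.py <<'E'
def frame(az,tilt=0,tdir=0):
    """tool z down, tool y at azimuth az (deg)"""
    a=np.radians(az); y=np.array([np.cos(a),np.sin(a),0]); z=np.array([0,0,-1.]); return np.stack([np.cross(y,z),y,z],1)
def to(p,R=None):
    T=TW(); R=T[:3,:3] if R is None else R
    print('turn',Ro.from_matrix(T[:3,:3].T@R).as_rotvec().round(3),'shift after turn cm',(100*R.T@(np.array(p)-T[:3,3])).round(2),'| now',T[:3,3].round(4),'j',np.round(observe()['joints'],2),'t',observe()['t'])
def car(x,y,c=(.610,.206),yaw=-7.7):
    a=np.radians(yaw); return np.array([c[0]+x*np.cos(a)-y*np.sin(a),c[1]+x*np.sin(a)+y*np.cos(a)])
E
python3 - <<'E'
from h import *
R=frame(82.3-180); to([.426,.1805,.20],R)
for q in((39,-68),(39,0),(39,68),(-34,0)):print(q,car(q[0]/1e3,q[1]/1e3).round(3))
E
```

```text
turn [ 0.002  0.    -0.268] shift after turn cm [23.3  36.63  3.03] | now [0.2442 0.5747 0.2303] j [ 1.43  0.39  0.01 -0.   -1.19 -0.26] t 0.1
(39, -68) [0.64  0.133]
(39, 0) [0.649 0.201]
(39, 68) [0.658 0.268]
(-34, 0) [0.576 0.211]
```

>>> {"method": "servo_tool", "body": {
  "commands": [
    [0,0,-0.134,0,0,0,5],
    [0,0,-0.134,0,0,0,5],
    [0,0,0,2.91,4.58,0.4,5],
    [0,0,0,2.91,4.58,0.4,5],
    [0,0,0,2.91,4.58,0.4,5],
    [0,0,0,2.91,4.58,0.4,5],
    [0,0,0,2.91,4.58,0.4,5],
    [0,0,0,2.91,4.58,0.4,5],
    [0,0,0,2.91,4.58,0.4,5],
    [0,0,0,2.91,4.58,0.2,5]
  ],
  "squeeze": 40
}}

```text
t: 1.35
ee_pos: [0.4264, 0.1792, 0.201]
tool_rot: [3.141, 0.0, -0.133]
ft_force: [1.1, -0.8, 1.1]
finger_gap: 0.587
gripper_force: 0.0
```

Run:
```python
from h import *
to([.426,.1805,.20],frame(82.3-180))
im,d,m,T=shot('wrist','w1'); np.save('pics/Pw1.npy',cloud(d,m,T)); im,d,m,T=shot('top','t1')
Q=cloud(d,m,T)
for n,(u0,v0,u1,v1) in dict(L=(222,322,262,362),R=(384,320,422,360)).items():
    q=Q[v0:v1,u0:u1].reshape(-1,3);q=q[(q[:,2]>.1)&(q[:,2]<.125)];print(n,len(q),q.mean(0) if len(q) else 0)
```

```text
turn [0.    0.    0.001] shift after turn cm [-0.05 -0.12  0.1 ] | now [0.4264 0.1792 0.201 ] j [ 0.75  0.13 -0.42 -0.   -1.02  0.69] t 1.35
L 0 0
R 60 [ 0.41466287 -0.16754127  0.11294227]
```

View pics/w1.png

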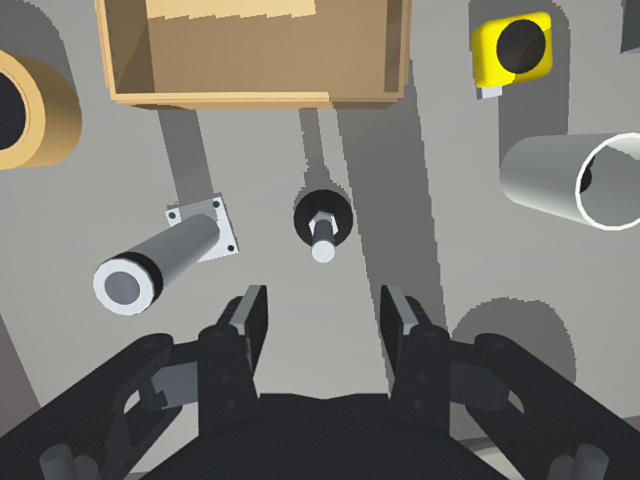

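The wrist view shows the foot between the fingers, its base at (323,218) and tip at (323,252). The leg plate's corners are near (166,212), (222,195) and (238,250).

Run:
```python
from h import *
P=np.load('pics/Pw1.npy')
def S(u0,v0,u1,v1,a,b):
    q=P[v0:v1,u0:u1].reshape(-1,3); q=q[(q[:,2]>a)&(q[:,2]<b)]; return len(q),(q.mean(0)*1000).round(1),[np.round(k) for k in cv2.minAreaRect((q[:,:2]*1000).astype(np.float32))]
print('foot',S(285,180,360,270,.09,.13),S(285,180,360,270,.006,.03))
print('leg',S(85,230,170,320,.14,.16),'plate',S(160,190,242,270,.004,.012))
for u,v in((170,211),(220,197),(236,249)):print(P[v,u])
print('car',S(95,0,415,110,.065,.08))
```

```text
foot (607, array([425.4, 179.7, 112.1]), [array([424., 180.]), array([16., 16.]), np.float64(54.0)]) (1940, array([430. , 179. ,  17.7]), [array([425., 180.]), array([58., 56.]), np.float64(83.0)])
leg (3249, array([429.1, 301. , 150.3]), [array([427., 303.]), array([38., 39.]), np.float64(65.0)]) plate (1814, array([433.4, 295.4,   7.2]), [array([427., 305.]), array([79., 82.]), np.float64(81.0)])
[0.45225635 0.33040654 0.00830188]
[0.45877367 0.27859701 0.00497145]
[0.40418275 0.27287979 0.0072383 ]
car (5320, array([551.1, 217.6,  70.6]), [array([567., 212.]), array([228.,  72.]), np.float64(82.0)])
```

>>> {"method": "servo_tool", "body": {
  "commands": [
    [0,0,0,0,-0.12,3.3,5],
    [0,0,0,0,0,3.3,5],
    [0,0,0,0,0,3.3,5],
    [0,0,0,0,0,3.0,5],
    [0,0,0,0,0,0,5],
    [0,0,0,0,0,0,0.5],
    [0,0,0,0,0,0,0.5],
    [0,0,0,0,0,0,0.5],
    [0,0,0,0,0,0,0.5],
    [0,0,0,0,0,0,0.5]
  ],
  "squeeze": 40
}}

```text
t: 2.7
ee_pos: [0.4269, 0.1826, 0.0731]
tool_rot: [-3.141, -0.001, -0.133]
ft_force: [-0.1, -0.1, 5.3]
finger_gap: 0.177
gripper_force: 39.7
```

>>> {"method": "servo_tool", "body": {
  "commands": [
    [0,0,0,0,0,-3.5,0.5],
    [0,0,0,0,0,-3.5,0.5],
    [0,0,0,0,0,-4.0,0.5],
    [0,0,0,4.35,-2.31,0,0.5],
    [0,0,0,4.35,-2.31,0,0.5],
    [0,0,0,4.35,-2.31,0,0.5],
    [0,0,0,4.35,-2.31,0,0.5],
    [0,0,0,4.35,-2.31,0,0.5],
    [0,0,0,0,0,0,0.5]
  ]
}}

```text
t: 3.82
ee_pos: [0.6589, 0.2681, 0.1784]
tool_rot: [3.14, 0.003, -0.135]
ft_force: [-1.5, -0.3, -1.6]
finger_gap: 0.175
gripper_force: 39.4
```

Run:
```python
from h import *
to(list(car(.039,.068))+[.077],frame(82.3-180))
im,d,m,T=shot('wrist','w2'); P=cloud(d,m,T)
z=P[...,2]; M=(z>.065)&(z<.08)&(P[...,0]>.5)&(P[...,0]<.72)&(P[...,1]>.05)&(P[...,1]<.36)
q=P[M]; print(len(q),cv2.minAreaRect((q[:,:2]*1000).astype(np.float32)))
im,d,m,T=shot('scene','s2'); P=cloud(d,m,T)
z=P[...,2]; M=(z>.065)&(z<.08)&(P[...,0]>.5)&(P[...,0]<.72)&(P[...,1]>.05)&(P[...,1]<.36)
q=P[M]; print(len(q),cv2.minAreaRect((q[:,:2]*1000).astype(np.float32)))
```

```text
turn [ 0.002  0.003 -0.001] shift after turn cm [-1.200e-01  1.000e-02  1.014e+01] | now [0.6589 0.2681 0.1784] j [ 0.61  0.57  0.18 -0.   -1.18  0.82] t 3.825
6231 ((610.5989379882812, 205.27259826660156), (227.982666015625, 155.58987426757812), 81.45645904541016)
665 ((612.3294677734375, 205.8232879638672), (228.15467834472656, 158.70823669433594), 82.20610046386719)
```

View pics/w2.png

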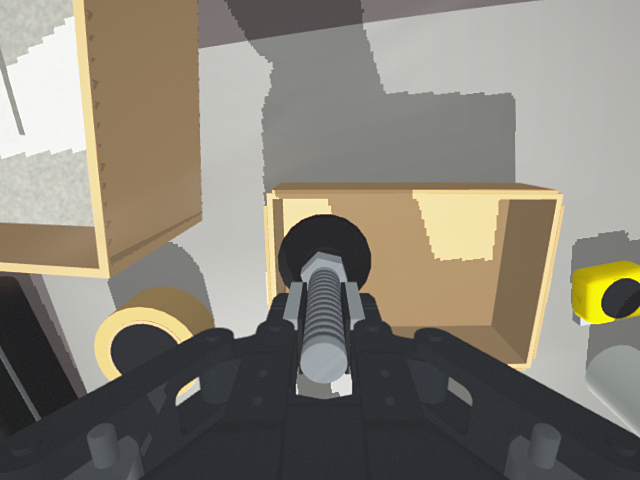

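The wrist view shows the foot held upright over the carton's far-left corner, with its base at (325,255) and the carton rim spanning (268–562, 188–365).

>>> {"method": "servo_tool", "body": {
  "commands": [
    [0,0,0,-0.2,0,3,0.5],
    [0,0,0,0,0,3,0.5],
    [0,0,0,0,0,2.5,0.5],
    [0,0,0,0,0,1.5,0.5],
    [0,0,0,0,0,0.1,0.5],
    [0,0,0,0,0,0,3.5],
    [0,0,0,0,0,0,3.5],
    [0,0,0,0,0,0,3.5],
    [0,0,0,0,0,-5,3.5],
    [0,0,0,0,0,-5,3.5]
  ]
}}

```text
t: 5.18
ee_pos: [0.6553, 0.2678, 0.1824]
tool_rot: [3.141, 0.0, -0.134]
ft_force: [0.3, -0.1, 0.6]
finger_gap: 0.41
gripper_force: 0.0
```

Run:
```python
from h import *
im,d,m,T=shot('wrist','w3'); P=cloud(d,m,T)
q=P[(P[...,2]>.1)&(P[...,2]<.13)&(abs(P[...,0]-.658)<.03)&(abs(P[...,1]-.268)<.03)]
print('foot tip',len(q),q.mean(0) if len(q) else '')
R=frame(82.3-180)
im,d,m,T=shot('top'); Q=cloud(d,m,T); q=Q[320:360,384:422].reshape(-1,3);q=q[(q[:,2]>.1)&(q[:,2]<.125)];print(len(q),q.mean(0) if len(q) else 0)
to([.4155,-.1675,.20],R)
```

```text
foot tip 704 [0.65366987 0.26730699 0.11719113]
60 [ 0.41465714 -0.16752027  0.11306556]
turn [-0.008 -0.013  0.002] shift after turn cm [-18.27  46.56  -0.99] | now [0.659  0.2694 0.1901] j [ 0.62  0.55  0.18  0.   -1.18  0.82] t 5.275
```

>>> {"method": "servo_tool", "body": {
  "commands": [
    [0,0,0,-2.03,5.17,-0.7,4.5],
    [0,0,0,-2.03,5.17,-0.3,4.5],
    [0,0,0,-2.03,5.17,0,4.5],
    [0,0,0,-2.03,5.17,0,4.5],
    [0,0,0,-2.03,5.17,0,4.5],
    [0,0,0,-2.03,5.17,0,4.5],
    [0,0,0,-2.03,5.17,0,4.5],
    [0,0,0,-2.03,5.17,0,4.5],
    [0,0,0,-2.03,5.17,0,4.5],
    [0,0,0,0,0,0,4.5]
  ]
}}

```text
t: 6.52
ee_pos: [0.4104, -0.1711, 0.1918]
tool_rot: [-3.142, -0.001, -0.139]
ft_force: [1.1, 0.4, -0.2]
finger_gap: 0.526
gripper_force: 0.0
```

Run:
```python
from h import *
im,d,m,T=shot('wrist','w4'); P=cloud(d,m,T)
q=P[(P[...,2]>.1)&(P[...,2]<.13)&(abs(P[...,0]-.41)<.06)&(abs(P[...,1]+.168)<.06)]
q=q[:]; c=cv2.minAreaRect((q[:,:2]*1000).astype(np.float32)); print(c)
to([c[0][0]/1e3,c[0][1]/1e3,.073],frame(82.3-180))
```

```text
((413.5838928222656, -168.56167602539062), (16.267913818359375, 16.18958854675293), 76.43531036376953)
turn [-0.    -0.002 -0.003] shift after turn cm [ 0.17 -0.18 11.89] | now [ 0.4116 -0.1701  0.1919] j [-0.02  0.11 -0.47  0.   -0.99  1.46] t 6.575
```

>>> {"method": "servo_tool", "body": {
  "commands": [
    [0,0,0,0.2,-0.2,3.5,4.5],
    [0,0,0,0,0,3.4,4.5],
    [0,0,0,0,0,3.4,4.5],
    [0,0,0,0,0,1.6,4.5],
    [0,0,0,0,0,0,4.5],
    [0,0,0,0,0,0,0.5],
    [0,0,0,0,0,0,0.5],
    [0,0,0,0,0,0,0.5],
    [0,0,0,0,0,0,0.5],
    [0,0,0,0,0,-4,0.5]
  ]
}}

```text
t: 7.82
ee_pos: [0.4118, -0.1669, 0.1104]
tool_rot: [3.141, 0.008, -0.135]
ft_force: [1.3, -0.1, -2.2]
finger_gap: 0.172
gripper_force: 39.4
```

Run:
```python
from h import *
to(list(car(.039,-.068,(.6105,.2055),-7.9))+[.185],frame(82.3-180))
```

```text
turn [ 0.     0.008 -0.   ] shift after turn cm [ 18.58 -32.75  -7.46] | now [ 0.4118 -0.1669  0.1104] j [-0.02  0.22 -0.58 -0.   -0.78  1.45] t 7.825
```

>>> {"method": "servo_tool", "body": {
  "commands": [
    [0,0,0,0,0,-4,0.5],
    [0,0,0,0,0,-3.5,0.5],
    [0,0,0,4.65,-2.25,0,0.5],
    [0,0,0,4.65,-2.25,0,0.5],
    [0,0,0,4.65,-2.25,0,0.5],
    [0,0,0,4.65,-2.25,0,0.5],
    [0,0,0,0,-5.95,0,0.5],
    [0,0,0,0,-5.95,0,0.5],
    [0,0,0,0,-5.95,0,0.5],
    [0,0,0,0,-5.95,0,0.5]
  ]
}}

```text
t: 9.07
ee_pos: [0.642, 0.1347, 0.1864]
tool_rot: [3.141, 0.002, -0.134]
ft_force: [0.4, -0.6, -2.3]
finger_gap: 0.172
gripper_force: 39.6
```

Run:
```python
from h import *
to(list(car(.039,-.068,(.6105,.2055),-7.9))+[.078],frame(82.3-180))
```

```text
turn [0.001 0.002 0.   ] shift after turn cm [-0.2   0.22 10.84] | now [0.642  0.1347 0.1864] j [ 0.45  0.47  0.03 -0.   -1.13  0.98] t 9.075
```

>>> {"method": "servo_tool", "body": {
  "commands": [
    [0,0,0,-0.2,0.2,3,0.5],
    [0,0,0,0,0,3,0.5],
    [0,0,0,0,0,3,0.5],
    [0,0,0,0,0,1.5,0.5],
    [0,0,0,0,0,0.3,0.5],
    [0,0,0,0,0,0,3.5],
    [0,0,0,0,0,0,3.5],
    [0,0,0,0,0,0,3.5],
    [0,0,0,0,0,-5,3.5],
    [0,0,0,0,0,-5,3.5]
  ]
}}

```text
t: 10.32
ee_pos: [0.6402, 0.1313, 0.1807]
tool_rot: [3.141, 0.0, -0.134]
ft_force: [0.7, -0.1, -0.3]
finger_gap: 0.406
gripper_force: 0.0
```

Run:
```python
from h import *
im,d,m,T=shot('wrist','w5'); P=cloud(d,m,T)
for y in(.134,.267):
    q=P[(P[...,2]>.1)&(P[...,2]<.13)&(abs(P[...,0]-.65)<.04)&(abs(P[...,1]-y)<.04)]
    if len(q): print('foot tip',len(q),q.mean(0),q[:,2].max())
im,d,m,T=shot('top'); Q=cloud(d,m,T); q=Q[315:375,145:215].reshape(-1,3);q=q[(q[:,2]>.13)&(q[:,2]<.17)];print('leg',len(q),cv2.minAreaRect((q[:,:2]*1000).astype(np.float32))[:2])
to([.4275,.303,.25],frame(96.5-180))
```

```text
foot tip 715 [0.63980658 0.1305217  0.11722256] 0.12200073583063317
foot tip 928 [0.65292419 0.26440334 0.11491573] 0.12218557325066007
leg 0 ((0.0, 0.0), (0.0, 0.0))
turn [-0.004 -0.014 -0.246] shift after turn cm [-19.6  -19.4   -6.24] | now [0.6442 0.1324 0.1876] j [ 0.45  0.46  0.02  0.   -1.11  0.99] t 10.425
```

>>> {"method": "servo_tool", "body": {
  "commands": [
    [0,0,0,0,0,-3.2,5],
    [0,0,-0.123,0,0,-3,6],
    [0,0,-0.123,0,0,0,6],
    [0,0,0,-3.3,-3.23,0,6],
    [0,0,0,-3.3,-3.23,0,6],
    [0,0,0,-3.3,-3.23,0,6],
    [0,0,0,-3.3,-3.23,0,6],
    [0,0,0,-3.2,-3.23,0,6],
    [0,0,0,-3.2,-3.23,0,6],
    [0,0,0,0,0,0,6]
  ]
}}

```text
t: 11.68
ee_pos: [0.4221, 0.3035, 0.242]
tool_rot: [-3.14, -0.001, 0.116]
ft_force: [0.2, 0.2, 0.2]
finger_gap: 0.701
gripper_force: 0.0
```

Run:
```python
from h import *
im,d,m,T=shot('wrist','w6'); P=cloud(d,m,T); np.save('pics/Pw6.npy',P)
q=P[(P[...,2]>.14)&(P[...,2]<.165)&(abs(P[...,0]-.43)<.06)&(abs(P[...,1]-.303)<.06)]
c=cv2.minAreaRect((q[:,:2]*1000).astype(np.float32)); print(c)
to([c[0][0]/1e3,c[0][1]/1e3,.106],frame(96.5-180))
```

```text
((427.59423828125, 304.2025451660156), (37.75363540649414, 37.88866424560547), 6.101292133331299)
turn [-0.001 -0.001  0.001] shift after turn cm [ 0.47 -0.08 13.59] | now [0.423  0.3029 0.2419] j [ 0.93  0.2  -0.23  0.   -1.14  0.75] t 11.725
```

View pics/w6.png

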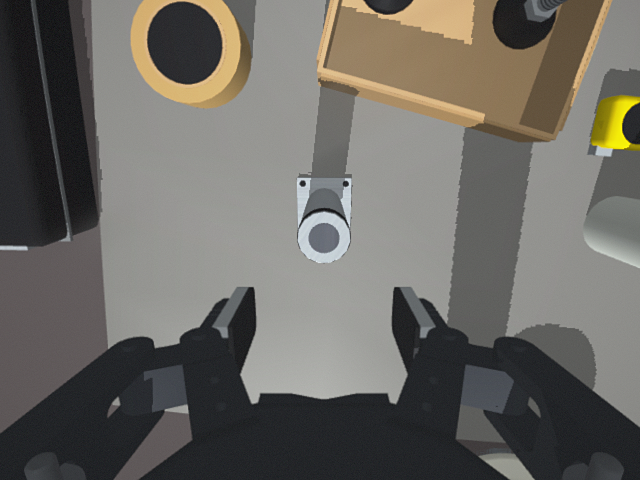

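The plate's far edge runs (298,175) to (352,175), level in the picture, so the gripper is square to the leg.

>>> {"method": "servo_tool", "body": {
  "commands": [
    [0,0,0,0.45,-0.1,3.5,6],
    [0,0,0,0,0,3.5,6],
    [0,0,0,0,0,3.5,6],
    [0,0,0,0,0,2.9,6],
    [0,0,0,0,0,0,6],
    [0,0,0,0,0,0,2.5],
    [0,0,0,0,0,0,2.5],
    [0,0,0,0,0,0,2.5],
    [0,0,0,0,0,0,2.5],
    [0,0,0,0,0,-4,2.5]
  ],
  "squeeze": 60
}}

```text
t: 12.98
ee_pos: [0.4256, 0.3012, 0.1442]
tool_rot: [3.136, 0.008, 0.111]
ft_force: [0.6, 0.4, -3.5]
finger_gap: 0.431
gripper_force: 61.0
```

Run:
```python
from h import *
to(list(car(.039,0,(.6105,.2055),-7.9))+[.255],frame(82.1-180))
```

```text
turn [0.007 0.008 0.249] shift after turn cm [ 23.53   6.94 -11.08] | now [0.4256 0.3012 0.1442] j [ 0.93  0.3  -0.36 -0.   -0.92  0.76] t 12.975
```

>>> {"method": "servo_tool", "body": {
  "commands": [
    [0,0,0,0,0,-4,2.5],
    [0,0,0.125,0,0,-4,2.5],
    [0,0,0.124,0,0,-3.2,2.5],
    [0,0,0,3.9,1.15,0,2.5],
    [0,0,0,3.9,1.15,0,2.5],
    [0,0,0,3.9,1.15,0,2.5],
    [0,0,0,3.9,1.15,0,2.5],
    [0,0,0,3.9,1.15,0,2.5],
    [0,0,0,3.9,1.15,0,2.5],
    [0,0,0,0,0,0,2.5]
  ]
}}

```text
t: 14.22
ee_pos: [0.6513, 0.2016, 0.2558]
tool_rot: [3.139, 0.005, -0.14]
ft_force: [-1.0, 0.3, -3.5]
finger_gap: 0.43
gripper_force: 61.2
```

Run:
```python
from h import *
to(list(car(.039,0,(.6105,.2055),-7.9))+[.115],frame(82.1-180))
im,d,m,T=shot('wrist','w7'); P=cloud(d,m,T); print(P[300:302,318:330:4])
```

```text
turn [ 0.002  0.005 -0.003] shift after turn cm [-0.19  0.18 14.08] | now [0.6513 0.2016 0.2558] j [ 0.54  0.47  0.21 -0.   -1.31  0.89] t 14.225
[[[0.66810917 0.20113308 0.2913436 ]
  [0.66791775 0.19977308 0.29134921]
  [0.6682066  0.1983555  0.29236833]]

 [[0.6686575  0.20102706 0.29328599]
  [0.66898024 0.19961515 0.2943654 ]
  [0.66789431 0.19840022 0.29248716]]]
```

View pics/w7.png

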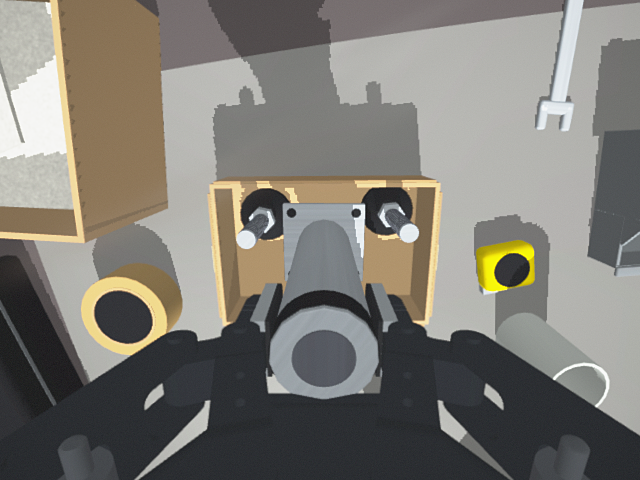

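The leg hangs upright between the two feet, its plate at (325,230) and the foot tips at (246,238) and (408,232).

>>> {"method": "servo_tool", "body": {
  "commands": [
    [0,0,0,-0.2,0.18,3,2.5],
    [0,0,0,0,0,3,2.5],
    [0,0,0,0,0,3,2.5],
    [0,0,0,0,0,3,2.5],
    [0,0,0,0,0,1.6,2.5],
    [0,0,0,0,0,0,2.5]
  ]
}}

```text
t: 15.02
ee_pos: [0.6471, 0.2018, 0.122]
tool_rot: [3.14, 0.003, -0.136]
ft_force: [-1.2, 0.7, -2.6]
finger_gap: 0.435
gripper_force: 61.3
```

>>> {"method": "servo_tool", "body": {
  "commands": [
    [0,0,0,0,0,0.4,2.5],
    [0,0,0,0,0,0.3,2.5],
    [0,0,0,0,0,0,2.5]
  ]
}}

```text
t: 15.4
ee_pos: [0.6484, 0.2018, 0.1167]
tool_rot: [-3.141, -0.0, -0.137]
ft_force: [0.2, 0.1, -3.3]
finger_gap: 0.432
gripper_force: 61.3
```

>>> {"method": "servo_tool", "body": {
  "commands": [
    [0,0,0,0,0,0.3,2.5],
    [0,0,0,0,0,0.2,2.5],
    [0,0,0,0,0,0,5],
    [0,0,0,0,0,0,5.2],
    [0,0,0,0,0,0,5.2],
    [0,0,0,0,0,-4,5.2],
    [0,0,0,0,0,-5,5.2],
    [0,0,0,0,0,-3,5.2]
  ]
}}

```text
t: 16.4
ee_pos: [0.6493, 0.202, 0.2345]
tool_rot: [-3.14, -0.004, -0.137]
ft_force: [0.4, 0.1, -0.0]
finger_gap: 0.612
gripper_force: 0.0
```

Run:
```python
from h import *
im,d,m,T=shot('wrist','w8'); P=cloud(d,m,T)
for y,a,b in((.132,.1,.13),(.267,.1,.13),(.2,.145,.17)):
    q=P[(P[...,2]>a)&(P[...,2]<b)&(abs(P[...,0]-.65)<.04)&(abs(P[...,1]-y)<.04)]
    if len(q): print(len(q),np.round(cv2.minAreaRect((q[:,:2]*1000).astype(np.float32))[:2],1),q[:,2].max())
im,d,m,T=shot('top'); Q=cloud(d,m,T); q=Q[295:360,310:370].reshape(-1,3);q=q[(q[:,2]>.1)&(q[:,2]<.12)];print('beaker',len(q),cv2.minAreaRect((q[:,:2]*1000).astype(np.float32))[:2])
q=Q[198:295,365:465].reshape(-1,3)
for a,b in((.076,.09),(.04,.052),(-.002,.01)):
    s=q[(q[:,2]>a)&(q[:,2]<b)]; print(a,cv2.minAreaRect((s[:,:2]*1000).astype(np.float32)),np.percentile(s[:,:2],[1,50,99],axis=0))
print(observe()['joints'])
```

```text
491 [[638.3 130.9]
 [ 16.3  16.4]] 0.12243108304486217
489 [[651.8 267. ]
 [ 16.   16.5]] 0.12200589593347294
2475 [[647.2 202.3]
 [ 38.   37.9]] 0.15801245274262823
beaker 178 ((443.7872314453125, -32.263275146484375), (65.5001220703125, 63.17543029785156))
0.076 ((641.990234375, -204.91307067871094), (179.307861328125, 102.8927001953125), 86.16349029541016) [[ 0.59267538 -0.29505997]
 [ 0.67703206 -0.21573909]
 [ 0.69506828 -0.11390597]]
0.04 ((605.333251953125, -201.2271270751953), (165.33448791503906, 157.1160125732422), 86.27132415771484) [[ 0.5244944  -0.28497491]
 [ 0.53821605 -0.21051838]
 [ 0.6868319  -0.11617397]]
-0.002 ((627.246337890625, -218.52590942382812), (234.80909729003906, 230.24476623535156), 86.4940185546875) [[ 0.51409493 -0.33305061]
 [ 0.61311316 -0.20985938]
 [ 0.74017574 -0.10051983]]
[ 0.53918788  0.47377762  0.1621699   0.00163098 -1.24978986  0.89475468]
```

>>> {"method": "servo_tool", "body": {
  "commands": [
    [0,0,0,0,0,-5,8.5],
    [0,0,0.18,0,0,-2,8.5],
    [0,0,0.18,0,0,0,8.5],
    [0,0,0.18,0,0,0,8.5],
    [0,0,0.18,0,0,0,8.5],
    [0,0,0.18,0,0,0,8.5],
    [0,0,0.18,0,0,0,8.5],
    [0,0,0.18,0,0,0,8.5],
    [0,0,0.17,0,0,0,8.5]
  ]
}}

```text
t: 17.62
ee_pos: [0.6481, 0.2017, 0.2999]
tool_rot: [3.14, -0.001, -1.573]
ft_force: [-0.7, 0.0, -0.2]
finger_gap: 0.996
gripper_force: 0.0
```

Run:
```python
from h import *
s=observe();np.save('a1.npy',np.r_[s['joints'],s['ee_pos'],s['tool_rot']])
to([.444,-.15,.30],frame(180))
```

```text
turn [ 0.002 -0.001 -0.002] shift after turn cm [ 3.517e+01  2.041e+01 -1.000e-02] | now [0.6481 0.2017 0.2999] j [ 0.54  0.45  0.28 -0.   -1.4  -0.54] t 17.625
```

>>> {"method": "servo_tool", "body": {
  "commands": [
    [0,0,0,5.02,2.92,0,8.5],
    [0,0,0,5.02,2.92,0,8.5],
    [0,0,0,5.02,2.92,0,8.5],
    [0,0,0,5.02,2.92,0,8.5],
    [0,0,0,5.02,2.92,0,8.5],
    [0,0,0,5.02,2.92,0,8.5],
    [0,0,0,5.02,2.92,0,8.5],
    [0,-0.18,0,0,0,0,8.5],
    [0,-0.18,0,0,0,0,8.5],
    [0,0,0,0,0,0,8.5]
  ]
}}

```text
t: 18.88
ee_pos: [0.4454, -0.1528, 0.2999]
tool_rot: [3.139, 0.361, -1.574]
ft_force: [0.3, -0.4, -0.1]
finger_gap: 0.997
gripper_force: 0.0
```

```bash
cat > kin.py <<'E'
from h import *
from scipy.optimize import least_squares
def fk(j,p):
    h0,a2,d4,off,L,dx,s4=p
    Rf=Ro.from_euler('z',j[0])*Ro.from_euler('y',-(j[2]-j[1]))
    x=Ro.from_euler('z',j[0]).apply([dx+a2*np.sin(j[1]),0,h0+a2*np.cos(j[1])])+Rf.apply([d4,0,0])
    R4=Rf*Ro.from_euler('x',s4*j[3]); R5=R4*Ro.from_euler('y',-j[4])
    x=x+R5.apply([L,-off,0])
    R=R5*Ro.from_matrix(np.array([[0,0,1.],[0,-1,0],[1,0,0]]).T if 0 else np.stack([[0,-1,0],[0,0,-1.],[1,0,0]],1))*Ro.from_euler('z',-j[5])
    return x,R.as_matrix()
E
python3 - <<'E'
from kin import *
s=observe();np.save('a2.npy',np.r_[s['joints'],s['ee_pos'],s['tool_rot']])
print(s['joints'].round(3),s['ee_pos'].round(4),s['tool_rot'].round(3))
D=[np.load('a1.npy'),np.load('a2.npy'),np.array([1.4276,.3855,.0066,-.0005,-1.194,-.2586,.24417,.57469,.23021,3.1394,0,-.402]),
 np.r_[0.53918788,0.47377762,0.1621699,0.00163098,-1.24978986,0.89475468,.6493,.202,.2345,-3.14,-.004,-.137]]
for s4 in(1,-1):
    def f(p):
        r=[]
        for d in D:
            x,R=fk(d[:6],np.r_[p,s4]); r+=list(x-d[6:9])+list(.1*(R-Ro.from_euler('xyz',d[9:]).as_matrix()).ravel())
        return r
    o=least_squares(f,[.19,.41,.43,.16,.3,0]); print(s4,o.cost,o.x.round(4),np.abs(o.fun).max())
E
```

```text
[-0.229  0.162 -0.043 -0.353 -1.46   0.283] [ 0.4454 -0.1528  0.2999] [ 3.139  0.361 -1.574]
1 0.007123708496954406 [-0.6601  0.7323  0.2313  0.1553 -0.3004  0.1062] 0.06696336777014426
-1 2.1372785327604394e-06 [ 0.1614  0.5642  0.4255  0.1597  0.2974 -0.0036] 0.0013616658834668116
```

```bash
cat >> kin.py <<'E'
PP=np.array([.1614,.5642,.4255,.1597,.2974,-.0036,-1])
LO=np.array([-3.14,-1.21,-1.07,-3.16,-2.99,-3.1]);HI=np.array([3.14,2.06,1.41,2.05,-.16,3.1])
def ik(p,R,j0):
    def f(j):
        x,Q=fk(j,PP); return np.r_[x-p,.2*(Q-R).ravel()]
    o=least_squares(f,np.clip(j0,LO+.01,HI-.01),bounds=(LO,HI)); return o.x,np.abs(o.fun).max()
def tf(az,down,roll=0):
    """tool z at azimuth az, 'down' deg below horizontal; roll 0: tool y horizontal (starts at az+90), roll about tool z"""
    a,b=np.radians([az,down]); z=np.array([np.cos(a)*np.cos(b),np.sin(a)*np.cos(b),-np.sin(b)]); y=np.array([-np.sin(a),np.cos(a),0]); 
    R=np.stack([np.cross(y,z),y,z],1); return R@Ro.from_euler('z',roll,degrees=True).as_matrix()
K=.027
def bk(R,down0,g=.088):
    """beaker axis b and origin rel. to TCP, when grasped at tilt down0"""
    d=np.radians(down0); b=R@np.array([-np.cos(d),0,-np.sin(d)]) # world up expressed in tool axes at roll 0
    return b
E
python3 - <<'E'
from kin import *
R0=tf(90,45); print(R0.round(2)); up=R0.T@[0,0,1]; print('up in tool',up.round(2))
j=observe()['joints']
for az in(90,70,110):
    R=tf(az,45); c=np.array([.444,-.032,.088]); print('grasp',az,*[q if np.isscalar(q) else q.round(2) for q in ik(c+K*R[:,2],R,j)])
for az in(90,110,70,40):
  for down in(0,):
    jj=ik(np.array([.60,-.2,.24]),tf(az,down),j)[0]
    for roll in(0,60,120,150,-60,-120,-150,-180):
        R=tf(az,down,roll); b=R@up
        q,e=ik(np.array([.60,-.2,.24]),R,jj)
        if abs(roll)>100 or roll==0: print('pour',az,down,roll,'tilt %.0f'%np.degrees(np.arccos(b[2])),q.round(2),round(e,4))
for az in(82,60,100):
    R=tf(az,45); c=np.r_[car(-.034,-.03),.092]; print('place',az,*[q if np.isscalar(q) else q.round(2) for q in ik(c+K*R[:,2],R,j)])
E
```

```text
[[-0.   -1.    0.  ]
 [-0.71  0.    0.71]
 [-0.71  0.   -0.71]]
up in tool [-0.71  0.   -0.71]
grasp 90 [-0.25  0.49 -0.28 -0.83 -1.19  0.72] 1.25954802143724e-13
grasp 70 [-0.3   0.42 -0.39 -0.98 -1.01  0.61] 3.6948283321791564e-10
grasp 110 [-0.17  0.55 -0.19 -0.68 -1.35  0.86] 1.5565326805244695e-13
pour 90 0 0 tilt 45 [-0.64  0.87  0.54 -1.33 -2.17  0.41] 0.0
pour 90 0 120 tilt 111 [-0.64  0.87  0.54 -1.33 -2.17 -1.69] 0.0
pour 90 0 150 tilt 128 [-0.64  0.87  0.54 -1.33 -2.17 -2.21] 0.0
pour 90 0 -120 tilt 111 [-0.64  0.87  0.54 -1.33 -2.17  2.5 ] 0.0
pour 90 0 -150 tilt 128 [-0.64  0.87  0.54 -1.33 -2.17  3.03] 0.0
pour 90 0 -180 tilt 135 [-0.64  0.87  0.54 -1.33 -2.17  0.41] 0.4
pour 110 0 0 tilt 45 [-0.55  0.98  0.77 -1.32 -2.45  0.32] 0.0
pour 110 0 120 tilt 111 [-0.55  0.98  0.77 -1.32 -2.45 -1.77] 0.0
pour 110 0 150 tilt 128 [-0.55  0.98  0.77 -1.32 -2.45 -2.3 ] 0.0
pour 110 0 -120 tilt 111 [-0.55  0.98  0.77 -1.32 -2.45  2.42] 0.0
pour 110 0 -150 tilt 128 [-0.55  0.98  0.77 -1.32 -2.45  2.94] 0.0
pour 110 0 -180 tilt 135 [-0.55  0.98  0.77 -1.32 -2.45  0.32] 0.4
pour 70 0 
[... 281 characters left out ...]
.75  0.29 -1.39 -1.91  3.1 ] 0.002
pour 70 0 -180 tilt 135 [-0.73  0.75  0.28 -1.39 -1.9   0.5 ] 0.4
pour 40 0 0 tilt 45 [-0.82  0.59 -0.09 -1.6  -1.53  0.68] 0.0
pour 40 0 120 tilt 111 [-0.82  0.59 -0.09 -1.6  -1.53 -1.42] 0.0
pour 40 0 150 tilt 128 [-0.82  0.59 -0.09 -1.6  -1.53 -1.94] 0.0
pour 40 0 -120 tilt 111 [-0.82  0.59 -0.09 -1.6  -1.53  2.77] 0.0
pour 40 0 -150 tilt 128 [-0.8   0.55 -0.03 -1.54 -1.5   3.1 ] 0.0214
pour 40 0 -180 tilt 135 [-0.82  0.59 -0.09 -1.6  -1.53  0.68] 0.4
place 82 [ 0.14  0.53 -0.12 -0.99 -0.94  0.34] 3.242642959699893e-10
place 60 [ 0.17  0.45 -0.25 -1.14 -0.64  0.19] 3.70078037659205e-10
place 100 [ 0.16  0.6  -0.   -0.88 -1.17  0.46] 5.856157780925741e-10
```

Run:
```python
from kin import *
print(np.array(camera_model('wrist')['hand_eye']).round(3))
R=tf(90,45); c=np.array([.444,-.032,.088]); T=c+K*R[:,2]; H=np.array(camera_model('wrist')['hand_eye'])
print('cam world at grasp',T+R@H[:3,3])
to(T-.10*R[:,2],R); to(T,R)
```

```text
[[-0.001 -0.964 -0.267  0.067]
 [ 1.    -0.001  0.     0.   ]
 [-0.001 -0.267  0.964 -0.144]
 [ 0.     0.     0.     1.   ]]
cam world at grasp [ 0.44395605 -0.16209822  0.12298672]
turn [ 0.001 -0.424 -0.003] shift after turn cm [ 6.44  0.14 16.23] | now [ 0.4454 -0.1528  0.2999] j [-0.23  0.16 -0.04 -0.35 -1.46  0.28] t 18.875
turn [ 0.001 -0.424 -0.003] shift after turn cm [ 6.44  0.14 26.23] | now [ 0.4454 -0.1528  0.2999] j [-0.23  0.16 -0.04 -0.35 -1.46  0.28] t 18.875
```

>>> {"method": "servo_tool", "body": {
  "commands": [
    [0,-0.142,0,0,0,0,8.5],
    [0,-0.141,0,0,0,0,8.5],
    [0,-0.141,0,0,0,0,8.5],
    [0,0,0,2.2,0.04,4.0,8.5],
    [0,0,0,2.2,0.04,4.0,8.5],
    [0,0,0,2.04,0.04,4.2,8.5],
    [0,0,0,0,0,4.0,8.5],
    [0,0,0,0,0,0,8.5]
  ]
}}

```text
t: 19.88
ee_pos: [0.4416, -0.0789, 0.1389]
tool_rot: [3.131, 0.785, -1.57]
ft_force: [0.2, 0.6, 0.8]
finger_gap: 0.993
gripper_force: 0.0
```

Run:
```python
from kin import *
im,d,m,TT=shot('wrist','w9'); P=cloud(d,m,TT)
q=P[(P[...,2]>.1)&(P[...,2]<.12)&(abs(P[...,0]-.44)<.06)&(abs(P[...,1]+.03)<.06)]
print(cv2.minAreaRect((q[:,:2]*1000).astype(np.float32)) if len(q) else 0)
R=tf(90,45); to(np.array([.444,-.032,.088])+K*R[:,2],R)
```

```text
((443.3385925292969, -33.42688751220703), (67.53364562988281, 67.7686767578125), 41.238853454589844)
turn [ 0.008 -0.002  0.003] shift after turn cm [ 0.27 -0.11  9.81] | now [ 0.4429 -0.0803  0.1402] j [-0.35  0.42 -0.18 -0.74 -1.38  0.66] t 19.925
```

View pics/w9.png

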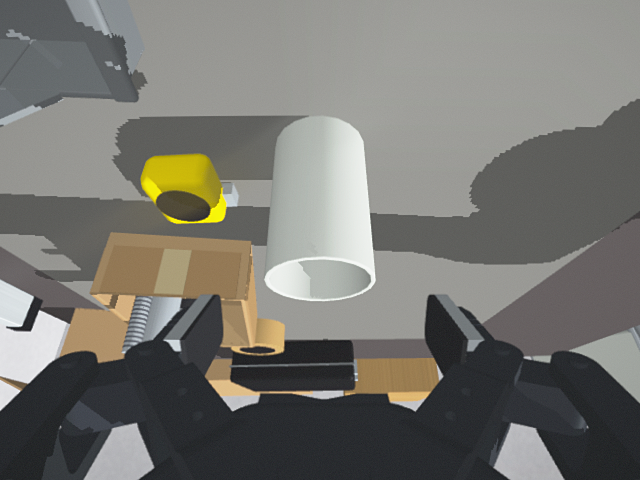

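The beaker is centred ahead of the open fingers, with its mouth at (320,278).

>>> {"method": "servo_tool", "body": {
  "commands": [
    [0,0,0,0.25,0,3.5,8.5],
    [0,0,0,0,0,3.5,8.5],
    [0,0,0,0,0,2.8,8.5],
    [0,0,0,0,0,0,8.5],
    [0,0,0,0,0,0,6],
    [0,0,0,0,0,0,6],
    [0,0,0,0,0,0,6],
    [0,0,0,0,0,0,6]
  ],
  "squeeze": 60
}}

```text
t: 20.92
ee_pos: [0.4444, -0.015, 0.0713]
tool_rot: [-3.138, 0.783, -1.564]
ft_force: [-0.5, -1.6, 6.9]
finger_gap: 0.789
gripper_force: 67.0
```

Run:
```python
from kin import *
R=tf(90,45); T=TW(); print(T[:3,3]-K*R[:,2])
# travel then pour
c=np.array([.605,-.185,.19]); R2=tf(90,0)
to(T[:3,3]+[0,0,.13],R); print(ik(c+K*R2[:,2],R2,observe()['joints']))
to(c+K*R[:,2],R); to(c+K*R2[:,2],R2)
```

```text
[ 0.44437112 -0.03412125  0.09036677]
turn [ 0.001 -0.002  0.005] shift after turn cm [-9.19  0.   -9.19] | now [ 0.4444 -0.015   0.0713] j [-0.25  0.49 -0.28 -0.83 -1.2   0.73] t 20.925
(array([-0.58701554,  0.9000331 ,  0.45381323, -1.29122445, -2.09398587,
        0.52152537]), np.float64(2.977783575275339e-10))
turn [ 0.001 -0.002  0.005] shift after turn cm [  3.62 -16.06 -17.71] | now [ 0.4444 -0.015   0.0713] j [-0.25  0.49 -0.28 -0.83 -1.2   0.73] t 20.925
turn [ 0.003 -0.787  0.004] shift after turn cm [-11.87 -16.06 -14.3 ] | now [ 0.4444 -0.015   0.0713] j [-0.25  0.49 -0.28 -0.83 -1.2   0.73] t 20.925
```

>>> {"method": "servo_tool", "body": {
  "commands": [
    [0,0,0,-2.0,0,-2.0,6],
    [0,0,0,-3.2,0,-3.2,6],
    [0,0,0,-3.2,0,-3.2,6],
    [0,0,0,1.8,-3.2,-1.8,6],
    [0,0,0,1.8,-3.2,-1.8,6],
    [0,0,0,1.8,-3.2,-1.8,6],
    [0,0,0,2.6,-3.2,-2.6,6],
    [0,0,0,2.6,-3.2,-2.6,6],
    [0,0,0,0,0,0,6]
  ]
}}

```text
t: 22.05
ee_pos: [0.6056, -0.1662, 0.1865]
tool_rot: [3.14, 0.783, -1.572]
ft_force: [-1.3, 0.6, -2.3]
finger_gap: 0.785
gripper_force: 67.8
```

Run:
```python
from kin import *
up=np.array([-.707,0,-.707]); c=np.array([.605,-.185,.19])
for roll in(0,):
    R=tf(90,0,roll); to(c+K*R[:,2],R)
R=tf(90,45);T=TW();print('c',T[:3,3]-K*R[:,2]); 
im,d,m,TT=shot('wrist','w10')
```

```text
turn [ 0.001 -0.788 -0.001] shift after turn cm [-0.35  0.06  0.82] | now [ 0.6056 -0.1662  0.1865] j [-0.39  0.62  0.33 -0.71 -1.62  0.48] t 22.05
c [ 0.605589   -0.18530917  0.2056382 ]
```

View pics/w10.png

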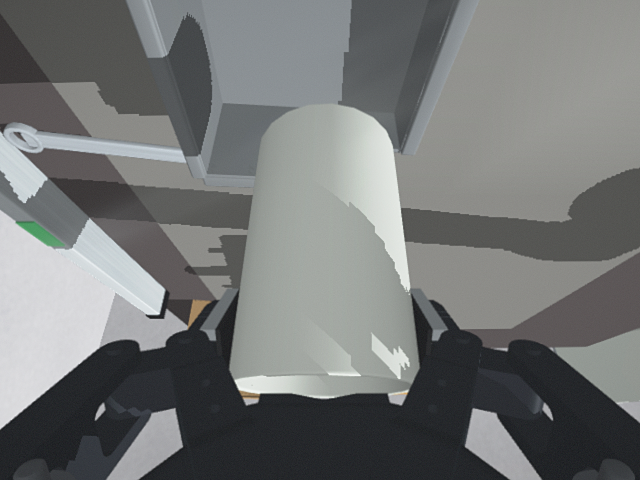

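The beaker is held upright over the bin, mouth at (325,382), with the plugs still inside.

>>> {"method": "servo_tool", "body": {
  "commands": [
    [0,-0.157,0,0,0,0,6],
    [0,-0.157,0,0,0,0,6],
    [0,-0.157,0,0,0,0,6],
    [0,-0.157,0,0,0,0,6],
    [0,-0.157,0,0,0,0,6],
    [0,0,0,0,1.3,1.4,6],
    [0,0,0,0,1.4,1.4,6],
    [0,0,0.17,0,0,0,6],
    [0,0,0.17,0,0,0,6],
    [0,0,0.17,0,0,0,6]
  ]
}}

```text
t: 23.35
ee_pos: [0.5768, -0.1348, 0.1894]
tool_rot: [1.577, 1.055, -3.133]
ft_force: [0.6, -0.1, -1.7]
finger_gap: 0.783
gripper_force: 67.8
```

Run:
```python
from kin import *
T=TW();print('c',T[:3,3]-K*T[:3,2],'b',T[:3,:3]@[-.707,0,-.707],observe()['joints'].round(2))
```

```text
c [ 0.57690222 -0.16176708  0.18944356] b [ 0.35154695 -0.70386457  0.61699872] [-0.57  0.86  0.34 -1.26 -2.07  0.08]
```

>>> {"method": "servo_tool", "body": {
  "commands": [
    [0,0,0.15,0,0,0,6],
    [0,0,0.15,0,0,0,6],
    [0,0,0.12,0,0,0,6],
    [0,0,0.12,0,0,0,6],
    [0,0,0.12,0,0,0,6],
    [0,0,0.12,0,0,0,6],
    [0,0,0.12,0,0,0,6],
    [0,0,0.12,0,0,0,6],
    [0,0,0.12,0,0,0,6],
    [0,0,0.12,0,0,0,6]
  ]
}}

```text
t: 24.6
ee_pos: [0.5768, -0.1348, 0.1894]
tool_rot: [1.574, -0.203, -3.138]
ft_force: [-0.5, 0.4, -2.8]
finger_gap: 0.782
gripper_force: 67.9
```

>>> {"method": "servo_tool", "body": {
  "commands": [
    [0,0,0.15,0,0,0,6],
    [0,0,0.15,0,0,0,6],
    [0,0,0.15,0,0,0,6],
    [0,0,0.15,0,0,0,6],
    [0,0,0.15,0,0,0,6],
    [0,0,0.15,0,0,0,6],
    [0,0,0.15,0,0,0,6],
    [0,0,0.1,0,0,0,6],
    [0,0,0,0,0,0,6],
    [0,0,0,0,0,0,6]
  ]
}}

```text
t: 25.85
ee_pos: [0.577, -0.1351, 0.1893]
tool_rot: [1.581, -1.348, 3.136]
ft_force: [-0.1, 1.1, -1.2]
finger_gap: 0.786
gripper_force: 68.1
```

Run:
```python
from kin import *
T=TW();print('c',T[:3,3]-K*T[:3,2],'b',T[:3,:3]@[-.707,0,-.707],observe()['joints'].round(2))
a=shot('top')[0]; b=shot('scene')[0]
cv2.imwrite('pics/p11.png',np.hstack([cv2.resize(a[190:310,330:490],(400,300)),cv2.resize(b[120:270,220:420],(400,300))]))
```

```text
c [ 0.57709726 -0.16209267  0.18940613] b [ 0.1593945  -0.70786772 -0.68790601] [-0.57  0.86  0.35 -1.26 -2.07 -2.32]
```

View pics/p11.png

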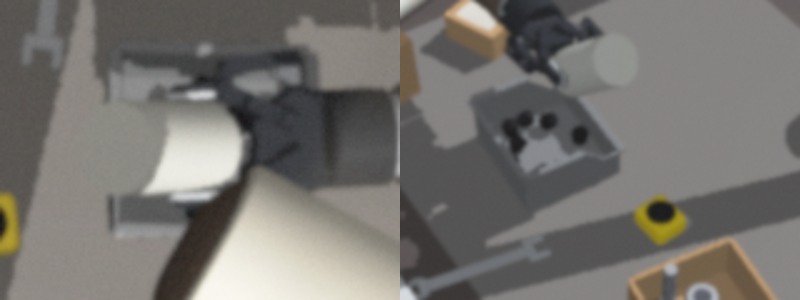

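The scene crop shows about five black plugs in the bin, clustered near (525,125) with one at (580,135). None lie outside it, and the beaker reads empty by weight.

>>> {"method": "servo_tool", "body": {
  "commands": [
    [0,0,-0.18,0,0,0,6],
    [0,0,-0.18,0,0,0,6],
    [0,0,-0.18,0,0,0,6],
    [0,0,-0.18,0,0,0,6],
    [0,0,-0.18,0,0,0,6],
    [0,0,-0.18,0,0,0,6],
    [0,0,-0.18,0,0,0,6],
    [0,0,-0.18,0,0,0,6],
    [0,0,-0.18,0,0,0,6],
    [0,0,-0.18,0,0,0,6]
  ]
}}

```text
t: 27.2
ee_pos: [0.5771, -0.1354, 0.1889]
tool_rot: [1.573, 0.457, -3.137]
ft_force: [0.7, -0.7, -0.9]
finger_gap: 0.783
gripper_force: 68.0
```

>>> {"method": "servo_tool", "body": {
  "commands": [
    [0,0,-0.18,0,0,0,6],
    [0,0,-0.18,0,0,0,6],
    [0,0,-0.18,0,0,0,6],
    [0,0,-0.18,0,0,0,6],
    [0,0,-0.18,0,0,0,6],
    [0,0,-0.18,0,0,0,6],
    [0,0,-0.04,-3,0,0,6],
    [0,0.157,0,-2,0,0,6],
    [0,0.157,0,0,0,0,6],
    [0,0.157,0,0,0,0,6]
  ]
}}

```text
t: 28.45
ee_pos: [0.5784, -0.136, 0.2395]
tool_rot: [-3.137, 1.092, -1.563]
ft_force: [-0.9, 0.9, -0.0]
finger_gap: 0.788
gripper_force: 68.0
```

>>> {"method": "servo_tool", "body": {
  "commands": [
    [0,0.157,0,0,0,0,6],
    [0,0.157,0,0,0,0,6],
    [0,0,0,0,0,0,6]
  ]
}}

```text
t: 28.82
ee_pos: [0.5786, -0.1333, 0.242]
tool_rot: [-3.134, 0.783, -1.558]
ft_force: [-0.7, -0.4, -0.9]
finger_gap: 0.783
gripper_force: 68.0
```

Run:
```python
from kin import *
R=tf(82.2,45); c=np.r_[car(-.034,-.035,(.6105,.2055),-7.9),.096]; to(c+K*R[:,2]+[0,0,.14],R); to(c+K*R[:,2],R)
a=shot('top')[0]; b=shot('scene')[0]; im,d,m,TT=shot('wrist','w12')
cv2.imwrite('pics/p12.png',np.hstack([cv2.resize(a[190:310,330:490],(400,300),interpolation=2),cv2.resize(im,(400,300))]))
```

```text
turn [ 0.098 -0.002  0.106] shift after turn cm [-21.15   4.85  24.69] | now [ 0.5786 -0.1333  0.242 ] j [-0.36  0.51  0.28 -0.72 -1.65  0.43] t 28.825
turn [ 0.098 -0.002  0.106] shift after turn cm [-11.25   4.85  34.59] | now [ 0.5786 -0.1333  0.242 ] j [-0.36  0.51  0.28 -0.72 -1.65  0.43] t 28.825
```

View pics/p12.png

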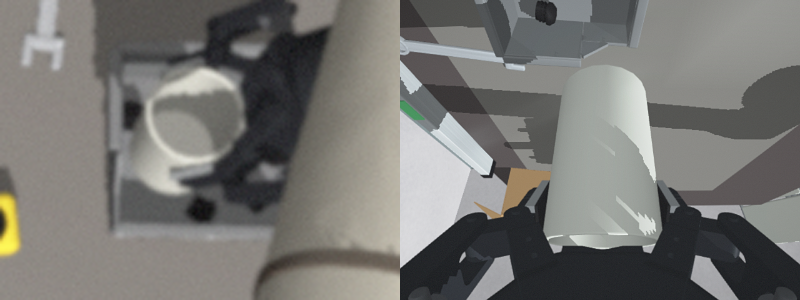

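The top crop shows the beaker empty, its bare floor visible at (195,115), with plugs in the bin around it.

>>> {"method": "servo_tool", "body": {
  "commands": [
    [0.098,0,0.106,0,0,0,6],
    [0,0,0,-3.52,0.81,4.11,6],
    [0,0,0,-3.52,0.81,4.11,6],
    [0,0,0,-3.52,0.81,4.11,6],
    [0,0,0,-3.52,0.81,4.11,6],
    [0,0,0,-3.52,0.81,4.11,6],
    [0,0,0,-3.52,0.81,4.11,6],
    [0,0,0,0,0,0,6]
  ]
}}

```text
t: 29.98
ee_pos: [0.574, 0.1945, 0.2114]
tool_rot: [3.126, 0.785, -1.718]
ft_force: [0.4, -1.7, -1.4]
finger_gap: 0.783
gripper_force: 68.0
```

Run:
```python
from kin import *
R=tf(82.2,45); c=np.r_[car(-.034,-.035,(.6105,.2055),-7.9),.096]; to(c+K*R[:,2],R)
im,d,m,TT=shot('wrist','w13'); P=cloud(d,m,TT); a,d2,m2,_=shot('scene','s13'); Q=cloud(d2,m2)
q=Q[(Q[...,2]>.13)&(abs(Q[...,0]-.57)<.06)&(abs(Q[...,1]-.175)<.07)&(Q[...,2]<.26)]; print('beaker pts',len(q),q.min(0),q.max(0))
cv2.imwrite('pics/p13.png',np.hstack([im[::-1,::-1][:, :][::2,::2],cv2.resize(a[150:350,300:520],(330,240))]))
```

```text
turn [ 0.007 -0.001 -0.008] shift after turn cm [ 9.51 -0.06  9.51] | now [0.574  0.1945 0.2114] j [ 0.17  0.35 -0.04 -0.86 -1.1   0.07] t 29.975
beaker pts 1684 [0.51002808 0.1160454  0.13501952] [0.62974465 0.2120645  0.25986744]
```

View pics/p13.png

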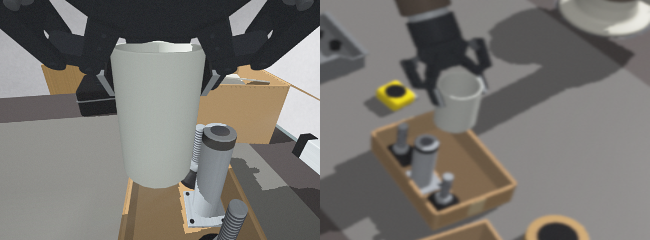

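The beaker hangs upright above the carton's near side, clear of the leg at (205,180) in the flipped wrist view.

>>> {"method": "servo_tool", "body": {
  "commands": [
    [0.007,0,-0.008,2.2,0,2.2,6],
    [0,0,0,2.2,0,2.2,6],
    [0,0,0,2.2,0,2.2,6],
    [0,0,0,1.6,0,1.6,6],
    [0,0,0,0.7,0,0.7,6],
    [0,0,0,0,0,0,6]
  ]
}}

```text
t: 30.82
ee_pos: [0.576, 0.1903, 0.0871]
tool_rot: [-3.136, 0.784, -1.709]
ft_force: [0.2, 1.0, 0.3]
finger_gap: 0.785
gripper_force: 68.1
```

>>> {"method": "servo_tool", "body": {
  "commands": [
    [0,0,0,0.3,0,0.3,6],
    [0,0,0,0.3,0,0.3,6],
    [0,0,0,0,0,0,6]
  ]
}}

```text
t: 31.2
ee_pos: [0.5757, 0.1912, 0.0795]
tool_rot: [-3.134, 0.784, -1.706]
ft_force: [-1.2, -0.0, -2.1]
finger_gap: 0.785
gripper_force: 68.5
```

>>> {"method": "servo_tool", "body": {
  "commands": [
    [0,0,0,0.2,0,0.2,6],
    [0,0,0,0,0,0,6],
    [0,0,0,0,0,0,7.8],
    [0,0,0,0,0,0,7.8],
    [0,0,0,0,0,0,7.8]
  ]
}}

```text
t: 31.82
ee_pos: [0.5758, 0.1918, 0.0766]
tool_rot: [-3.134, 0.784, -1.705]
ft_force: [-0.8, 0.9, 1.3]
finger_gap: 0.915
gripper_force: 0.0
```

>>> {"method": "servo_tool", "body": {
  "commands": [
    [0,0,0,0,0,-2.5,7.8],
    [0,0,0,0,0,-4,7.8],
    [0,0,0,0,0,-4,7.8],
    [0,0,0,-2,0,-4.5,7.8],
    [0,0,0,-3,0,-4.5,7.8],
    [0,0.16,0,0,0,-4.5,7.8],
    [0,0.16,0,0,0,-4.5,7.8],
    [0,0.16,0,0,0,0,7.8],
    [0,0.16,0,0,0,0,7.8],
    [0,0.145,0,0,0,0,7.8]
  ]
}}

```text
t: 33.08
ee_pos: [0.5521, 0.0321, 0.3208]
tool_rot: [-3.132, -0.006, -1.712]
ft_force: [-0.5, 0.2, -0.6]
finger_gap: 0.91
gripper_force: 0.0
```

Run:
```python
from kin import *
to([.5,-.17,.33],frame(-90))
a,d,m,_=shot('top','t14'); b,d2,m2,_=shot('scene','s14'); P=cloud(d,m);Q=cloud(d2,m2)
for n,X in(('top',P),('scene',Q)):
    z=X[...,2]; 
    c0=car(-.034,-.035)
    q=X[(z>.1)&(z<.125)&(np.hypot(X[...,0]-c0[0],X[...,1]-c0[1])<.05)]
    if len(q): print(n,'beaker rim',np.round(cv2.minAreaRect((q[:,:2]*1000).astype(np.float32))[:2],1),q[:,2].max())
cv2.imwrite('pics/p14.png',np.hstack([cv2.resize(a[190:350,150:470],(400,300),interpolation=2),cv2.resize(b[130:340,220:440],(400,300),interpolation=2)]))
```

```text
turn [-0.002 -0.012 -1.712] shift after turn cm [-5.21 20.21 -0.92] | now [0.5521 0.0321 0.3208] j [ 0.36  0.21 -0.02  0.01 -1.33 -0.5 ] t 33.075
top beaker rim [[571.6 173.9]
 [ 67.4  65.5]] 0.11717143599466079
scene beaker rim [[574.9 175.8]
 [ 69.   67.1]] 0.11735700555681106
```

View pics/p14.png

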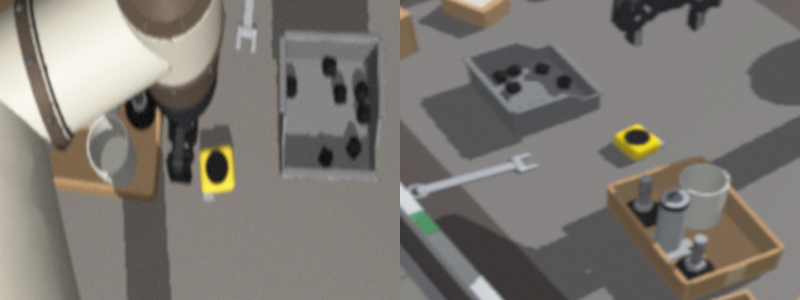

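The top crop shows seven plugs in the bin, and the beaker, both feet and the leg upright in the carton. I'll check for strays on the table.

Run:
```python
from kin import *
for n in('top','scene'):
    P0=np.load(f'pics/P{n}0.npy'); d=np.load(f'pics/{n[0]}14.npy'); P=cloud(d,camera_model(n))
    M=(P[...,2]>.01)&(P[...,2]<.035)&(P0[...,2]<.006)&(P[...,0]>.2)&(P[...,0]<.95)&(abs(P[...,1])<.7)
    N,L,st,c=cv2.connectedComponentsWithStats(M.astype(np.uint8))
    for i in range(1,N):
        if st[i,4]>12: print(n,st[i],np.nanmean(P[L==i],0).round(3))
b=np.r_[.573,.175]; cc=np.array([.6105,.2055]); a=np.radians(7.9); 
for nm,p in(('bk',b),('leg',(.647,.202)),('fR',(.638,.131)),('fL',(.652,.267))):
    d=np.array(p)-cc; print(nm,(np.array([[np.cos(a),-np.sin(a)],[np.sin(a),np.cos(a)]])@d).round(3))
P=cloud(np.load('pics/t14.npy'),camera_model('top')); im=cv2.imread('pics/t14.png')
M=(im.max(2)<45)&(P[...,0]>.53)&(P[...,0]<.69)&(P[...,1]>-.29)&(P[...,1]<-.11)
N,L,st,c=cv2.connectedComponentsWithStats(M.astype(np.uint8))
for i in range(1,N):
    if st[i,4]>8: print('dark',st[i],np.nanmean(P[L==i],0).round(3))
```

```text
top [408 221  12  11 104] [ 0.666 -0.213  0.023]
top [379 231   9  12  94] [ 0.645 -0.141  0.023]
top [434 233  11  24 178] [ 0.62  -0.266  0.023]
top [417 235  11  11 101] [ 0.632 -0.229  0.023]
top [250 237  26  23 305] [0.627 0.129 0.02 ]
top [228 261  23  21  80] [0.589 0.192 0.022]
top [427 263  12  12  97] [ 0.566 -0.246  0.023]
top [404 268  13  12 100] [ 0.556 -0.196  0.024]
top [242 274  17  16  48] [0.55  0.152 0.024]
scene [293 174   9   8  40] [ 0.574 -0.244  0.022]
scene [270 177  17  11  71] [ 0.629 -0.262  0.02 ]
scene [306 183   8   9  54] [ 0.564 -0.193  0.022]
scene [277 187  10   9  59] [ 0.639 -0.226  0.022]
scene [344 270  19  19 155] [0.643 0.141 0.021]
scene [377 281  20   9  82] [0.589 0.202 0.023]
scene [359 295  19  12  61] [0.655 0.215 0.022]
scene [371 310  23  17 146] [0.656 0.271 0.023]
bk [-0.033 -0.035]
leg [0.037 0.002]
fR [ 0.037 -0.07 ]
fL [0.033 0.067]
dark [409 221   9   9  65] [ 0.668 -0.211  0.025]
dark [380 231   6  10  55] [ 0.646 -0.14   0.026]
dark [418 235   8   9  64] [ 0.634 -0.227  0.025]
dark [434 234  12  21 177] [ 0.621 -0.268  0.023]
dark [427 263  11  11  84] [ 0.566 -0.246  0.024]
dark [405 269  11  10  76] [ 0.557 -0.195  0.025]
```

Run:
```python
import cv2
im=cv2.imread('pics/t14.png'); s=cv2.imread('pics/s14.png')
cv2.imwrite('pics/p15.png',cv2.resize(im[225:300,190:290],(800,600),interpolation=2))
```

```text
(no output)
```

View pics/p15.png

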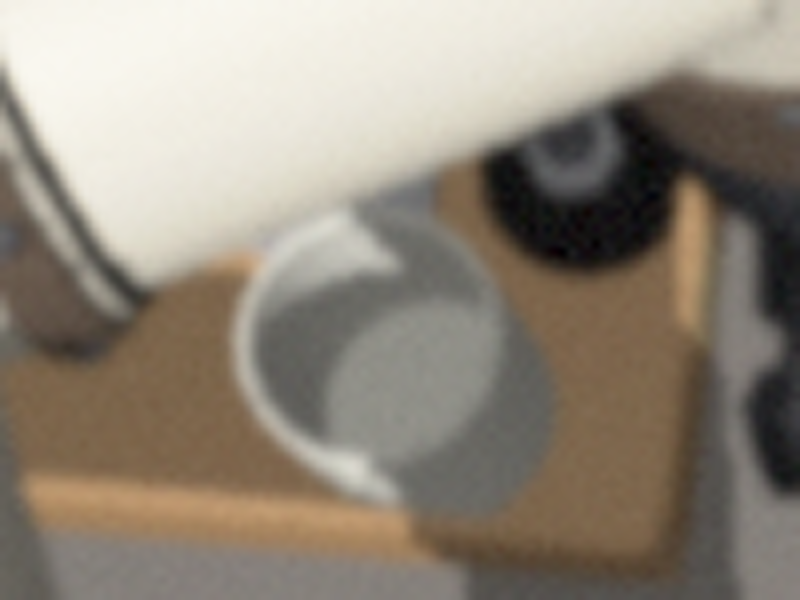

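The crop shows the beaker standing empty in the carton, its bare floor at (415,375), and the robot is clear of everything.

```bash
python3 -c "
from workcell import hand_in
print(hand_in())"
```

```text
the job is handed in; nothing more can be done
None
```

I handed the job in at about 33 s: all seven plugs I could find are in the bin, and the empty beaker, both levelling feet and the one leg stand upright in the carton. The robot touches nothing, but I did not re-measure the bystanders' positions at the end, and the hand-in returned no verdict.

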